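# Index the terracotta plaster disc under the hardness gauge and hold the gauge down on it

## Task

Test the terracotta-red plaster disc: with the lever still up, turn the hardness tester's round table by one of its black posts until that disc clicks in at the stop under the gauge. Then gently bring the red-balled lever all the way down to its stop, so that the gauge stands on the disc with its full weight, and keep it held there for the reading: the program finishes while the robot is still holding the lever down. Do not set the gauge on any other disc, keep the discs in their nests, and leave the other things on the bench where they are.

Things in the scene. Friction and masses are not known exactly. Their poses are not given: they have to be found in the camera images.
- stand: Lever-operated hardness tester for plaster discs, fixed to the bench: ivory base plate 330 x 250 x 22 mm, steel column and ivory head at its far end, reaching 317 mm high. Origin on the bench under the axis of the indexing table; its x axis points from the table's axis to the gauge and column, its y axis to the left of a worker who faces the column, z up.
- table_axis (a point): Centre of the top face of the round indexing table (aluminium, 200 mm across, 8 mm thick, top face 50 mm above the bench). z up; the frame turns with the table: the four nests lie 65 mm out along its +x, +y, -x, -y, the four posts 90 mm out on the diagonals. Each nest is a steel ring 51 mm across and 6 mm high that holds one disc, standing on the table's top face.
- turntable (a joint): Angle the table has turned since the start, rad, anticlockwise from above, endless both ways. A spring roller clicks in at each quarter turn, when a nest lies under the gauge; it centres the table from the last 4 degrees, and its edge takes about 4 N at a post. Elsewhere the table turns lightly and stays where left. It starts between two stops.
- post_a (a point): Centre of the top of a black upright post on the indexing table, a free-turning sleeve 12 mm thick, 50 mm tall (top 100 mm above the bench, table face 50 mm, disc tops 66 mm); no disc or ring lies within 30 mm of its side. Nothing stands over a post on the worker's half (the stand's -x side).
- post_b (a point): Centre of the top of a black upright post on the indexing table, a free-turning sleeve 12 mm thick, 50 mm tall (top 100 mm above the bench, table face 50 mm, disc tops 66 mm); no disc or ring lies within 30 mm of its side. Nothing stands over a post on the worker's half (the stand's -x side).
- post_c (a point): Centre of the top of a black upright post on the indexing table, a free-turning sleeve 12 mm thick, 50 mm tall (top 100 mm above the bench, table face 50 mm, disc tops 66 mm); no disc or ring lies within 30 mm of its side. Nothing stands over a post on the worker's half (the stand's -x side).
- post_d (a point): Centre of the top of a black upright post on the indexing table, a free-turning sleeve 12 mm thick, 50 mm tall (top 100 mm above the bench, table face 50 mm, disc tops 66 mm); no disc or ring lies within 30 mm of its side. Nothing stands over a post on the worker's half (the stand's -x side).
- disc_ochre: Yellow ochre plaster test disc, 40 mm across, 16 mm thick, loose in its nest on the indexing table with 1 mm play and standing 10 mm out of it; underside centre is the origin, z up.
- disc_terracotta: Terracotta-red (the one to be tested) plaster test disc, 40 mm across, 16 mm thick, loose in its nest on the indexing table with 1 mm play and standing 10 mm out of it; underside centre is the origin, z up.
- disc_grey: Dark grey plaster test disc, 40 mm across, 16 mm thick, loose in its nest on the indexing table with 1 mm play and standing 10 mm out of it; underside centre is the origin, z up.
- disc_white: White plaster test disc, 40 mm across, 16 mm thick, loose in its nest on the indexing table with 1 mm play and standing 10 mm out of it; underside centre is the origin, z up.
- gauge: Hardness gauge, 1 kg, 170 mm tall: round foot 18 mm across, 58 mm dial, brass weight 52 mm across on top. Origin: centre of the foot's underside, z up. It hangs in the slide's arm 65 mm from the table's axis along the stand's +x, its foot 11 mm above the discs when the lever is up. Lowered onto a disc it rests there by its own weight (10 N) and the arm goes on down.
- foot (a point): Centre of the underside of the gauge's foot (the same point as the gauge's origin).
- lever (a joint): Angle of the lever, rad: 0 = up (30 degrees above level), 0.785 = down at its stop (15 degrees below level). Every rad lowers the gauge's arm 20 mm; the foot meets the disc at about 0.55. A spring always lifts the lever: holding the ball takes about 2 N when up, about 8 N at the stop.
- lever_ball (a point): Centre of the red ball on the end of the lever, 32 mm across, on the worker's right of the tester (the stand's -y side, 135 mm from its middle plane), about 295 mm above the bench when up and 189 mm when down. It moves on an upright arc of 140 mm radius about lever_hub, in the stand's x-z plane; free on both sides, above and towards the worker.
- lever_hub (a point): Middle of the lever's hub, on the pivot axis, which lies along the stand's y; 225 mm above the bench.
- bowl_scale: Black rubber-like mixing bowl, 110 mm across the rim, 85 mm tall, on the white kitchen scale; underside centre is the origin.
- bowl_bench: Black mixing bowl of the same size on the bench; underside centre is the origin.
- tub: White plastic tub, 110 mm across the rim, 65 mm tall; underside centre is the origin.
- brush: Brush lying on the bench.
- spatula: Steel spatula lying on the bench.
- jar_ochre: Pigment jar, ochre, 60 mm across, 85 mm tall; underside centre is the origin.
- jar_umber: Pigment jar, dark brown, same size; underside centre is the origin.
- jar_blue: Pigment jar, blue, same size; underside centre is the origin.

How it is judged:
On the way:
1. the terracotta disc is under the gauge (5 mm), the table at rest, the lever still up (horizontal distance between disc_terracotta and foot below 0.005 m and velocity of joint turntable between -0.05 and 0.05 rad/s and value of joint lever below 0.12 rad), for 0.3 s.
At the end, for the whole second after the job is handed in: The robot is holding the lever down at its stop (0.735 rad or more, pushing it with over 2 N), the gauge stands with its full weight (8 to 13 N) on the terracotta disc, which is within 5 mm of the middle of the foot, the table is at rest, and all four discs sit in their nests (not over 6 mm up) (value of joint lever above 0.735 rad and contact force between gauge and disc_terracotta between 8 and 13 N and horizontal distance between disc_terracotta and foot below 0.005 m and velocity of joint turntable between -0.05 and 0.05 rad/s and z of each of disc_ochre, disc_terracotta, disc_grey, disc_white in the frame of table_axis below 0.006 m and contact force between any of the fingers, the arm and stand above 2 N); the arm keeps its last pose, push and grip.
It fails at once if the gauge is set down on another disc (contact force between gauge and disc_ochre above 1 N or contact force between gauge and disc_grey above 1 N or contact force between gauge and disc_white above 1 N).
It fails at once if the gauge is banged onto the disc (over 35 N) (contact force between gauge and disc_terracotta above 35 N).
It fails at once if a disc leaves its nest (z of any of disc_ochre, disc_terracotta, disc_grey, disc_white in the frame of table_axis above 0.01 m).
It fails at once if another thing on the bench is moved by more than 20 mm (distance of any of bowl_scale, bowl_bench, tub, brush, spatula, jar_ochre, jar_umber, jar_blue from where it was at the start of the episode above 0.02 m).
It also fails if it takes over 72 s, if anything falls off the work surface, if the arm or the gripper's body presses on something with over 40 N, if the wrist force passes 120 N, or if a joint passes its speed limit or range.

## Robot

A 6-joint arm with a two-finger parallel gripper is mounted at the origin on the work surface. World frame = base frame: x ahead of the robot, y to its left, z up, the work surface at z = 0. Lengths are in m, angles in rad, forces in N, time in s.
With the tool pointing down it reaches from about 0.35 to 0.875 m from the base axis. Payload 4.2 kg.
Tool frame: the origin (TCP) lies between the finger pads; the fingertips stand 25 mm ahead of it and the grasp point (between the pads) lies 6 mm ahead of it; z points along the fingers, y is the line along which they close (so a half turn about z gives the same grasp; the last joint's range is limited). The gripper opens to 85 mm and grips with 20 to 120 N. Pads are 22 mm wide; open, the fingers measure 114 mm over their backs; the gripper's body (76 mm by 85 mm) begins 54 mm behind the grasp point. The pads swing forward as they close: fully open they stand 13 mm farther back than shut.
Start: joints at [-1.028, 0.385, 0.008, 0, -1.194, -0.259], TCP at [0.175, -0.6, 0.256] pointing down, gripper open.
Joint ranges: [-3.14, 3.14], [-1.21, 2.06], [-1.07, 1.41], [-3.16, 2.05], [-2.99, -0.16], [-3.1, 3.1]. Speed limits (rad/s): [2.79, 2.79, 3.14, 3.14, 3.14, 3.14].

## Interface

Orientations are given as a 3x3 rotation matrix whose columns are the frame's x, y, z axes.
In Python, from plant import get_state, snapshot, sign_off gives the robot as it stands.
- The arm moves only by the tool carry_out, never from a script. Its argument "rows" is a list of rows, each an object of numbers: "claw": the closure, from -1 (fully open) to 1 (shut); "tx", "ty", "tz": the shift along the tool's x, y, z in m; "rx", "ry", "rz": the turn, a rotation vector about the tool's x, y, z in degrees. In form: [{"claw": .., "tx": .., "ty": .., "tz": .., "rx": .., "ry": .., "rz": ..}, ...]. A call has 1 to 20 rows; each row shifts and turns the commanded pose from where the row before left it, along the tool's axes as they then stand; what a row does not reach is not made up. A row lasts 1/8 s, in which the tool goes at most 62.5 mm and 10.7 degrees, less where a joint would pass 70% of its speed; a pose out of reach is approached as far as the arm can. A call is refused whole if a number of a shift passes 0.0625 or a number of a turn 10.7, either way. A call with a gripper value outside its range is refused whole. The fingers move at their own pace and stop on an object; "newtons" is the grip in N (left out, the last holds). Time passes only in rows, so rows that do not move let the fingers close. It gives the time, the measured TCP pose, the force, the opening and the grip force at its end, in the units of the state.
- get_state(): the state, without advancing time (a new reading comes with each control period).
- snapshot(name): name is "scene" or "top" or "wrist"; returns a dict with "pixels" (400x640x3 uint8, red, green, blue), "range_z" (400x640 float32, m along the optical axis (not along the pixel's ray), 0 where there is no reading), "mtx" (3x3 intrinsics, pixels), "dist_coeffs" ([k1, k2, p1, p2, k3] as OpenCV has them; the pictures are not rectified), "R" (3x3) and "t" (3): a world point X has camera coordinates R X + t; the wrist camera has in their place "mount" (4x4, takes a point from camera to tool coordinates, whose origin is the TCP and whose axes are the flange's). Camera axes: x right, y down, z forward; pixel columns grow to the right and rows downward; lengths in m; the calibration is good to about 2 mm. A picture is of the moment at which its call begins: read the wrist's pose just before it.
- sign_off(): hands the job in; it is judged then, once.
The state is a dict: "t": time; "q": joint angles; "joint_velocities": joint speeds; "tau": joint torques, N m; "tcp_pos": TCP position; "orientation": TCP orientation; "ft_force": force on the tool from outside, world axes, zero at the start; "moment": the same for the moment, N m; "gripper_width": finger opening in m; "finger_force": force on a finger pad.
Only numpy, scipy, OpenCV 4.12 (cv2) and the standard library are available. Lean on these libraries where they do the work, as an engineer would, in place of code of your own. Each camera call takes 0.05 s, during which the arm holds its last target. There are 200 camera calls.

## Working session

There is one attempt and no reset: what is moved stays moved. The work goes in short steps, Python scripts to look and compute and a tool call to move; the robot and the scene stay as the last step left them, time stands still between calls to the robot, and variables do not carry over. Pictures are saved under pics/ and viewed, at most 10 in all, crops included, and the job is handed in when it is done.

Besides the shell and the picture viewer there is one more tool, called after ">>>" by a JSON object that holds its "method" and its "body". carry_out: Moves the arm, as the interface text tells. Its arguments: {"type":"object","properties":{"rows":{"type":"array"},"newtons":{"type":"number"}},"required":["rows"]}

```bash
mkdir -p pics; ls; python3 - <<'E'
from plant import get_state, snapshot
import cv2,numpy as np,pickle
print(get_state())
for n in("scene","top"):
    s=snapshot(n); pickle.dump(s,open(n+'.pkl','wb')); cv2.imwrite(f'pics/{n}0.png',s['pixels'][...,::-1]); print(n,s['mtx'],s['dist_coeffs'],s['R'],s['t'])
E
```

```text
pics
{'t': 0.0, 'q': array([-1.02839004e+00,  3.85568329e-01,  6.61952039e-03, -5.05290236e-04,
       -1.19398462e+00, -2.58596445e-01]), 'joint_velocities': array([-0.0006412 ,  0.00068159, -0.00028673, -0.00089752,  0.00019971,
        0.00061328]), 'tau': array([-1.77188052e-03, -3.92289948e+01,  1.88397485e+01,  4.18585718e+00,
       -4.75662528e-03, -8.10911956e-06]), 'tcp_pos': array([ 0.17488179, -0.59948403,  0.25521101]), 'orientation': array([[-9.60047749e-01, -2.79835359e-01, -7.00742037e-04],
       [-2.79836221e-01,  9.60045516e-01,  2.07285456e-03],
       [ 9.26862509e-05,  2.18613236e-03, -9.99997606e-01]]), 'ft_force': array([1.07330463, 0.36890355, 0.15450943]), 'moment': array([ 0.00156041, -0.02351511,  0.07174246]), 'finger_force': 0.0, 'gripper_width': 0.08547411295267981}
scene [[411.727852     0.         312.63149194]
 [  0.         411.727852   201.50006944]
 [  0.           0.           1.        ]] [-0.04702205  0.          0.          0.          0.        ] [[-0.33684988  0.9414803  -0.01212454]
 [ 0.80163583  0.28001331 -0.52817851]
 [-0.49387463 -0.18763633 -0.84904679]] [ 0.16064475 -0.30125121  1.9462727 ]
top [[430.73797071   0.         318.46955019]
 [  0.         430.73797071 194.90374808]
 [  0.           0.           1.        ]] [-0.06460827  0.          0.          0.          0.        ] [[-0.00482669 -0.99982419 -0.01811907]
 [-0.98068614  0.00827562 -0.19541292]
 [ 0.19552851  0.01682592 -0.98055366]] [0.00988479 0.53647483 1.3001978 ]
```

View pics/scene0.png

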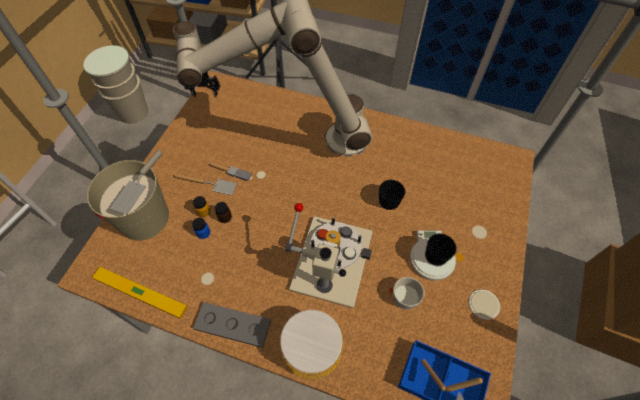

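View pics/top0.png

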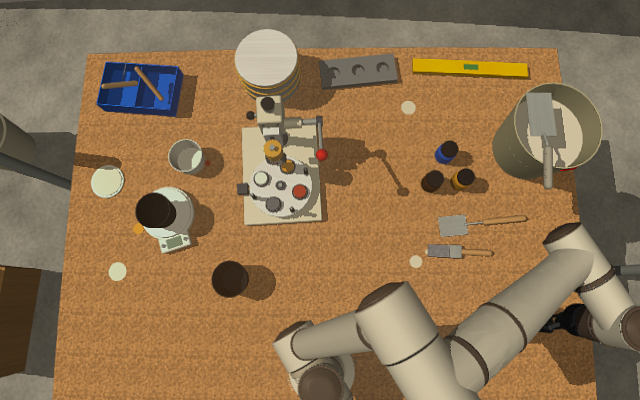

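The scene view shows the tester at about (333,258) with the red ball at (299,207). In the top view the table is at (283,187), the terracotta disc at (300,191) and the ball at (322,155). I'll enlarge the top view and measure.

```bash
cat > h.py <<'E'
import cv2,numpy as np
def ray(s,uv):
    p=cv2.undistortPoints(np.array([[uv]],float),s['mtx'],s['dist_coeffs'])[0,0]
    R=np.array(s['R']);t=np.array(s['t'])
    return -R.T@t, R.T@np.array([p[0],p[1],1.])
def plane(s,uv,z):
    c,d=ray(s,uv); return c+d*(z-c[2])/d[2]
def tri(a,ua,b,ub):
    c1,d1=ray(a,ua);c2,d2=ray(b,ub)
    k=np.linalg.lstsq(np.c_[d1,-d2],c2-c1,rcond=None)[0]
    p,q=c1+k[0]*d1,c2+k[1]*d2; return (p+q)/2,np.linalg.norm(p-q)
def blobs(im,lo,hi,roi,amin=8):
    h=cv2.cvtColor(im,cv2.COLOR_RGB2HSV); m=cv2.inRange(h,lo,hi)
    k=np.zeros_like(m);x0,y0,x1,y1=roi;k[y0:y1,x0:x1]=m[y0:y1,x0:x1]
    n,l,st,c=cv2.connectedComponentsWithStats(k)
    return [(c[i].round(1),st[i,4],st[i,:4]) for i in range(1,n) if st[i,4]>=amin]
E
python3 - <<'E'
import pickle,cv2,numpy as np
from h import *
S=pickle.load(open('scene.pkl','rb'));T=pickle.load(open('top.pkl','rb'))
for n,s,roi in(('S',S,(270,190,390,310)),('T',T,(230,90,340,235))):
    for b in blobs(s['pixels'],(0,150,90),(8,255,255),roi)+blobs(s['pixels'],(172,150,90),(180,255,255),roi): print(n,'red',b)
    # ivory plate / blacks
    for b in blobs(s['pixels'],(0,0,0),(180,255,45),roi): print(n,'blk',b)
c=cv2.resize(T['pixels'][90:235,230:340,::-1],None,fx=4,fy=4,interpolation=cv2.INTER_CUBIC)
d=cv2.resize(S['pixels'][195:305,275:380,::-1],None,fx=4,fy=4,interpolation=cv2.INTER_CUBIC)
c=c[:580]; o=np.zeros((580,800,3),np.uint8);o[:,:min(440,c.shape[1])]=c;o[:440,440:800]=d[:,:360]
cv2.imwrite('pics/crop.png',o)
E
```

```text
S red (array([298.5, 206.9]), np.int32(60), array([295, 203,   8,   9], dtype=int32))
S red (array([321.7, 233. ]), np.int32(61), array([318, 229,   9,  10], dtype=int32))
S blk (array([384.3, 198.3]), np.int32(192), array([379, 190,  11,  19], dtype=int32))
S blk (array([312.4, 244.2]), np.int32(9), array([312, 242,   2,   5], dtype=int32))
S blk (array([324.8, 253. ]), np.int32(87), array([320, 248,  11,  11], dtype=int32))
S blk (array([365.4, 256.8]), np.int32(12), array([362, 256,   7,   3], dtype=int32))
S blk (array([341.8, 272.5]), np.int32(28), array([339, 270,   6,   6], dtype=int32))
S blk (array([319.3, 282.8]), np.int32(20), array([317, 280,   5,   7], dtype=int32))
T red (array([321.4, 154.5]), np.int32(115), array([316, 149,  12,  12], dtype=int32))
T red (array([299.3, 190.8]), np.int32(126), array([293, 185,  13,  13], dtype=int32))
```

View pics/crop.png

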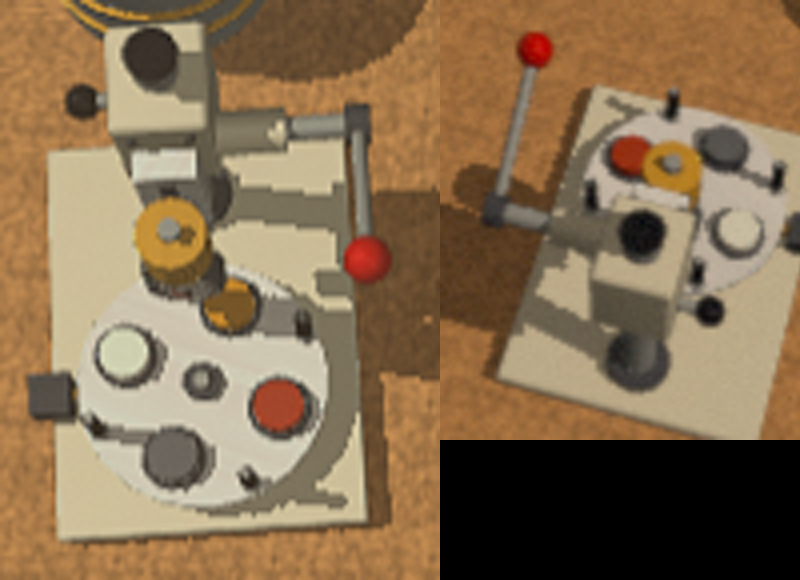

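The left crop is the top view at 4x, offset (230,90). It shows ochre at (231,305), white (125,355), grey (175,458) and terracotta (279,406). Post tops are at (303,315), (95,422) and (248,475), and the ball is at (367,260).

```bash
python3 - <<'E'
import pickle,cv2,numpy as np
from h import *
S=pickle.load(open('scene.pkl','rb'));T=pickle.load(open('top.pkl','rb'))
np.set_printoptions(precision=4,suppress=True)
f=lambda u,v:(230+u/4-.375,90+v/4-.375)
ball,e=tri(S,(298.5,206.9),T,(321.4,154.5));print('ball',ball,e)
dt,e=tri(S,(321.7,233),T,(299.3,190.8));print('terr tri',dt,e)
D={n:plane(T,f(*p),.066) for n,p in dict(o=(231,305),w=(125,355),g=(175,458),t=(279,406)).items()}
print(D)
C1=(D['o']+D['g'])/2;C2=(D['w']+D['t'])/2;C=(C1+C2)/2;print('C',C1,C2)
# base corners z=.022 : image crop bottom-left, bottom-right, top-left
bl,br,tl=[plane(T,f(*p),.022) for p in((60,540),(366,522),(50,153))]
print(bl,br,tl,np.linalg.norm(bl-br),np.linalg.norm(tl-bl))
print('yaw from y edge',np.degrees(np.arctan2(*( (bl-br)[[1,0]])))-90,' from x edge',np.degrees(np.arctan2(*((tl-bl)[[1,0]]))))
for n,p in D.items():
    v=p-C;print(n,np.linalg.norm(v[:2]),np.degrees(np.arctan2(v[1],v[0])))
for p in((303,313),(95,420),(248,473)):
    q=plane(T,f(*p),.1);v=q-C;print('post',q,np.linalg.norm(v[:2]),np.degrees(np.arctan2(v[1],v[0])))
# dir from ball
v=ball-C;print('ball rel',v)
g=plane(T,f(169,230),.25);print('gauge top?',g,g-C)
for z in(.24,.25,.236+.0):pass
E
```

```text
ball [ 0.5956 -0.0055  0.296 ] 0.0011928814824054392
terr tri [0.5484 0.0651 0.0632] 0.0019681558239801984
{'o': array([0.6283, 0.1039, 0.066 ]), 'w': array([0.5885, 0.1871, 0.066 ]), 'g': array([0.5059, 0.1463, 0.066 ]), 't': array([0.5465, 0.0656, 0.066 ])}
C [0.5671 0.1251 0.066 ] [0.5675 0.1264 0.066 ]
[0.4481 0.2428 0.022 ] [ 0.4609 -0.0012  0.022 ] [0.7733 0.2609 0.022 ] 0.24432809862033192 0.3256917726437342
yaw from y edge 3.010110024915761  from x edge 3.1879823050246365
o 0.06478468602779054 -19.690673537175407
w 0.06492723430518853 70.93342081804988
g 0.06473511122795454 161.45735648708754
t 0.06362964375405813 -109.11019567927814
post [0.6122 0.0453 0.1   ] 0.09206859118247537 -60.842304629196725
post [0.5297 0.2037 0.1   ] 0.08653257372226983 115.75128538002254
post [0.4879 0.0867 0.1   ] 0.08842960706285753 -153.8067324333629
ball rel [ 0.0283 -0.1312  0.23  ]
gauge top? [0.6321 0.1303 0.25  ] [0.0648 0.0045 0.184 ]
```

>>> {"method": "carry_out", "body": {"rows": [{"claw":-0.3,"tx":-0.016,"ty":0.0214},{"tx":-0.032,"ty":0.0428},{"tx":-0.032,"ty":0.0428},{"tx":-0.032,"ty":0.0428},{"tx":-0.032,"ty":0.0428},{"tx":-0.032,"ty":0.0428},{"tx":-0.032,"ty":0.0428},{"tx":-0.032,"ty":0.0428},{"tx":-0.032,"ty":0.0428},{"tx":-0.032,"ty":0.0428},{"tx":-0.032,"ty":0.0428},{"tx":-0.032,"ty":0.0428},{"tx":-0.016,"ty":0.0214},{"tx":-0.03,"ty":0.027},{"tx":-0.03,"ty":0.027},{"tx":-0.03,"ty":0.027},{"tx":-0.03,"ty":0.027},{"tx":-0.03,"ty":0.027},{"tx":-0.03,"ty":0.027},{}]}}

```text
$.rows[0]: bad value
```

>>> {"method": "carry_out", "body": {"rows": [{"rz":-10},{"rz":-10},{"rz":-10},{"rz":-10},{"rz":-10},{"rz":-10},{"rz":-10},{"rz":-10},{"rz":-10},{"rz":-9.4},{},{}]}}

```text
$.rows[0]: bad value
```

>>> {"method": "carry_out", "body": {"rows": [{"claw":-0.3,"tx":-0.016,"ty":0.0214,"tz":0,"rx":0,"ry":0,"rz":0},{"claw":-0.3,"tx":-0.032,"ty":0.0428,"tz":0,"rx":0,"ry":0,"rz":0},{"claw":-0.3,"tx":-0.032,"ty":0.0428,"tz":0,"rx":0,"ry":0,"rz":0},{"claw":-0.3,"tx":-0.032,"ty":0.0428,"tz":0,"rx":0,"ry":0,"rz":0},{"claw":-0.3,"tx":-0.032,"ty":0.0428,"tz":0,"rx":0,"ry":0,"rz":0},{"claw":-0.3,"tx":-0.032,"ty":0.0428,"tz":0,"rx":0,"ry":0,"rz":0},{"claw":-0.3,"tx":-0.032,"ty":0.0428,"tz":0,"rx":0,"ry":0,"rz":0},{"claw":-0.3,"tx":-0.032,"ty":0.0428,"tz":0,"rx":0,"ry":0,"rz":0},{"claw":-0.3,"tx":-0.032,"ty":0.0428,"tz":0,"rx":0,"ry":0,"rz":0},{"claw":-0.3,"tx":-0.032,"ty":0.0428,"tz":0,"rx":0,"ry":0,"rz":0},{"claw":-0.3,"tx":-0.032,"ty":0.0428,"tz":0,"rx":0,"ry":0,"rz":0},{"claw":-0.3,"tx":-0.032,"ty":0.0428,"tz":0,"rx":0,"ry":0,"rz":0},{"claw":-0.3,"tx":-0.016,"ty":0.0214,"tz":0,"rx":0,"ry":0,"rz":0},{"claw":-0.3,"tx":-0.03,"ty":0.027,"tz":0,"rx":0,"ry":0,"rz":0},{"claw":-0.3,"tx":-0.03,"ty":0.027,"tz":0,"rx":0,"ry":0,"rz":0},{"claw":-0.3,"tx":-0.03,"ty":0.027,"tz":0,"rx":0,"ry":0,"rz":0},{"claw":-0.3,"tx":-0.03,"ty":0.027,"tz":0,"rx":0,"ry":0,"rz":0},{"claw":-0.3,"tx":-0.03,"ty":0.027,"tz":0,"rx":0,"ry":0,"rz":0},{"claw":-0.3,"tx":-0.03,"ty":0.027,"tz":0,"rx":0,"ry":0,"rz":0},{"claw":-0.3,"tx":0,"ty":0,"tz":0,"rx":0,"ry":0,"rz":0}]}}

```text
t: 2.6
tcp_pos: [0.528, 0.2083, 0.2549]
orientation: [[-0.96, -0.282, -0.001], [-0.282, 0.96, -0.001], [0.002, -0.0, -1.0]]
ft_force: [-0.3, 0.3, -0.6]
gripper_width: 0.0554
finger_force: 0.0
```

>>> {"method": "carry_out", "body": {"rows": [{"claw":-0.3,"tx":0,"ty":0,"tz":0,"rx":0,"ry":0,"rz":-10},{"claw":-0.3,"tx":0,"ty":0,"tz":0,"rx":0,"ry":0,"rz":-10},{"claw":-0.3,"tx":0,"ty":0,"tz":0,"rx":0,"ry":0,"rz":-10},{"claw":-0.3,"tx":0,"ty":0,"tz":0,"rx":0,"ry":0,"rz":-10},{"claw":-0.3,"tx":0,"ty":0,"tz":0,"rx":0,"ry":0,"rz":-10},{"claw":-0.3,"tx":0,"ty":0,"tz":0,"rx":0,"ry":0,"rz":-10},{"claw":-0.3,"tx":0,"ty":0,"tz":0,"rx":0,"ry":0,"rz":-10},{"claw":-0.3,"tx":0,"ty":0,"tz":0,"rx":0,"ry":0,"rz":-10},{"claw":-0.3,"tx":0,"ty":0,"tz":0,"rx":0,"ry":0,"rz":-10},{"claw":-0.3,"tx":0,"ty":0,"tz":0,"rx":0,"ry":0,"rz":-9.4},{"claw":-0.3,"tx":0,"ty":0,"tz":0,"rx":0,"ry":0,"rz":0},{"claw":-0.3,"tx":0,"ty":0,"tz":0,"rx":0,"ry":0,"rz":0}]}}

```text
t: 4.1
tcp_pos: [0.527, 0.2061, 0.2563]
orientation: [[0.431, -0.902, -0.0], [-0.902, -0.431, -0.0], [-0.0, 0.0, -1.0]]
ft_force: [0.1, -0.3, -0.1]
gripper_width: 0.0554
finger_force: 0.0
```

```bash
python3 - <<'E'
from plant import get_state, snapshot
import cv2,numpy as np,pickle
np.set_printoptions(precision=4,suppress=True)
s=get_state();print(s['q'],s['tcp_pos'],s['orientation'],s['gripper_width'],s['ft_force'])
w=snapshot('wrist');pickle.dump((s,w),open('w.pkl','wb'));print(w['mount'],w['mtx'])
cv2.imwrite('pics/w1.png',w['pixels'][...,::-1])
E
```

```text
[ 0.659   0.2845 -0.1402 -0.0001 -1.1464 -0.2137] [0.527  0.2061 0.2563] [[ 0.4307 -0.9025 -0.0003]
 [-0.9025 -0.4307 -0.0001]
 [-0.      0.0003 -1.    ]] 0.05543057245628141 [ 0.1213 -0.2639 -0.0505]
[[-0.0006 -0.9562 -0.2926  0.0744]
 [ 1.     -0.0005 -0.0004  0.0008]
 [ 0.0003 -0.2926  0.9562 -0.119 ]
 [ 0.      0.      0.      1.    ]] [[331.0354   0.     321.4804]
 [  0.     331.0354 201.4104]
 [  0.       0.       1.    ]]
```

View pics/w1.png

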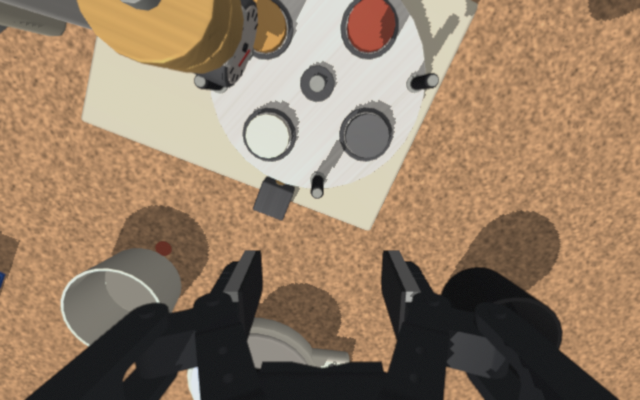

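The wrist view shows the target post top near (317,188), white disc (269,134), grey (366,134), terracotta (371,25) and the right-hand post top (431,80). I'll refine the positions with these.

```bash
cat >> h.py <<'E'
def wcam(st,w):
    M=np.eye(4);M[:3,:3]=st['orientation'];M[:3,3]=st['tcp_pos'];W=M@np.array(w['mount'])
    w=dict(w);w['R']=W[:3,:3].T;w['t']=-W[:3,:3].T@W[:3,3];return w
E
python3 - <<'E'
import pickle
from h import *
np.set_printoptions(precision=4,suppress=True)
st,w=pickle.load(open('w.pkl','rb'));w=wcam(st,w)
for n,p,z in(('post',(317,188),.1),('post r',(432,80),.1),('w',(269,134),.066),('g',(366.5,134),.066),('t',(371.5,25),.066)):
    q=plane(w,p,z);print(n,q)
g=plane(w,(366.5,134),.066);a=plane(w,(269,134),.066);b=plane(w,(371.5,25),.066)
C=(a+b)/2;print('C',C)
for q in(a,g,b,plane(w,(317,188),.1)):
    v=q-C;print(np.hypot(*v[:2]),np.degrees(np.arctan2(v[1],v[0])))
E
```

```text
post [0.5307 0.2054 0.1   ]
post r [0.4868 0.088  0.1   ]
w [0.589  0.1863 0.066 ]
g [0.5081 0.1477 0.066 ]
t [0.5463 0.0663 0.066 ]
C [0.5676 0.1263 0.066 ]
0.0636753363367328 70.38661073849724
0.06328002450987069 160.21643538003661
0.0636753363367328 -109.61338926150277
0.08731555508492307 115.01922663530311
```

>>> {"method": "carry_out", "body": {"rows": [{"claw":-0.3,"tx":0,"ty":-0.002,"tz":0.03,"rx":0,"ry":0,"rz":0},{"claw":-0.3,"tx":0,"ty":0,"tz":0.03,"rx":0,"ry":0,"rz":0},{"claw":-0.3,"tx":0,"ty":0,"tz":0.03,"rx":0,"ry":0,"rz":0},{"claw":-0.3,"tx":0,"ty":0,"tz":0.03,"rx":0,"ry":0,"rz":0},{"claw":-0.3,"tx":0,"ty":0,"tz":0.02,"rx":0,"ry":0,"rz":0},{"claw":-0.3,"tx":0,"ty":0,"tz":0.014,"rx":0,"ry":0,"rz":0},{"claw":1,"tx":0,"ty":0,"tz":0,"rx":0,"ry":0,"rz":0},{"claw":1,"tx":0,"ty":0,"tz":0,"rx":0,"ry":0,"rz":0},{"claw":1,"tx":0,"ty":0,"tz":0,"rx":0,"ry":0,"rz":0},{"claw":1,"tx":0,"ty":0,"tz":0,"rx":0,"ry":0,"rz":0}], "newtons": 20}}

```text
t: 5.4
tcp_pos: [0.5297, 0.2078, 0.1034]
orientation: [[0.433, -0.901, 0.002], [-0.901, -0.433, 0.001], [-0.0, -0.002, -1.0]]
ft_force: [-1.1, 0.9, 3.9]
gripper_width: 0.0109
finger_force: 20.4
```

>>> {"method": "carry_out", "body": {"rows": [{"claw":1,"tx":0.0003,"ty":0.0078,"tz":0,"rx":0,"ry":0,"rz":-5},{"claw":1,"tx":0.0003,"ty":0.0078,"tz":0,"rx":0,"ry":0,"rz":-5},{"claw":1,"tx":0.0003,"ty":0.0078,"tz":0,"rx":0,"ry":0,"rz":-5},{"claw":1,"tx":0.0003,"ty":0.0078,"tz":0,"rx":0,"ry":0,"rz":-5},{"claw":1,"tx":0.0003,"ty":0.0078,"tz":0,"rx":0,"ry":0,"rz":-5},{"claw":1,"tx":0.0003,"ty":0.0078,"tz":0,"rx":0,"ry":0,"rz":-5},{"claw":1,"tx":0.0003,"ty":0.0078,"tz":0,"rx":0,"ry":0,"rz":-5},{"claw":1,"tx":0.0003,"ty":0.0078,"tz":0,"rx":0,"ry":0,"rz":-5},{"claw":1,"tx":0,"ty":0,"tz":0,"rx":0,"ry":0,"rz":0}]}}

```text
t: 6.52
tcp_pos: [0.4872, 0.1638, 0.1034]
orientation: [[0.911, -0.413, 0.003], [-0.413, -0.911, 0.001], [0.002, -0.002, -1.0]]
ft_force: [2.9, -1.5, 2.7]
gripper_width: 0.0108
finger_force: 20.7
```

>>> {"method": "carry_out", "body": {"rows": [{"claw":1,"tx":0.0003,"ty":0.0078,"tz":0,"rx":0,"ry":0,"rz":-5},{"claw":1,"tx":0.0003,"ty":0.0078,"tz":0,"rx":0,"ry":0,"rz":-5},{"claw":1,"tx":0.0003,"ty":0.0078,"tz":0,"rx":0,"ry":0,"rz":-5},{"claw":1,"tx":0.0003,"ty":0.0078,"tz":0,"rx":0,"ry":0,"rz":-5},{"claw":1,"tx":0.0003,"ty":0.0078,"tz":0,"rx":0,"ry":0,"rz":-5},{"claw":1,"tx":0.0003,"ty":0.0078,"tz":0,"rx":0,"ry":0,"rz":-5},{"claw":1,"tx":0.0003,"ty":0.0078,"tz":0,"rx":0,"ry":0,"rz":-5},{"claw":1,"tx":0.0003,"ty":0.0078,"tz":0,"rx":0,"ry":0,"rz":-5},{"claw":1,"tx":0.0003,"ty":0.0078,"tz":0,"rx":0,"ry":0,"rz":-5},{"claw":1,"tx":0.0003,"ty":0.0078,"tz":0,"rx":0,"ry":0,"rz":-5},{"claw":1,"tx":0.0003,"ty":0.0078,"tz":0,"rx":0,"ry":0,"rz":-5},{"claw":1,"tx":0.0003,"ty":0.0078,"tz":0,"rx":0,"ry":0,"rz":-5},{"claw":1,"tx":0,"ty":0,"tz":0,"rx":0,"ry":0,"rz":0}]}}

```text
t: 8.15
tcp_pos: [0.4962, 0.0755, 0.1034]
orientation: [[0.814, 0.581, 0.004], [0.581, -0.814, 0.002], [0.004, 0.001, -1.0]]
ft_force: [1.4, 1.1, 5.6]
gripper_width: 0.011
finger_force: 20.9
```

>>> {"method": "carry_out", "body": {"rows": [{"claw":1,"tx":0.0002,"ty":0.0047,"tz":0,"rx":0,"ry":0,"rz":-3.1},{"claw":1,"tx":0.0002,"ty":0.0047,"tz":0,"rx":0,"ry":0,"rz":-3.1},{"claw":1,"tx":0.0002,"ty":0.0047,"tz":0,"rx":0,"ry":0,"rz":-3.1},{"claw":1,"tx":0.0002,"ty":0.0047,"tz":0,"rx":0,"ry":0,"rz":-3.1},{"claw":1,"tx":0,"ty":0,"tz":0,"rx":0,"ry":0,"rz":0},{"claw":1,"tx":0,"ty":0,"tz":0,"rx":0,"ry":0,"rz":0}]}}

```text
t: 8.9
tcp_pos: [0.5088, 0.0614, 0.1033]
orientation: [[0.669, 0.743, 0.004], [0.743, -0.669, 0.001], [0.003, 0.002, -1.0]]
ft_force: [3.7, -3.0, 5.0]
gripper_width: 0.0111
finger_force: 20.9
```

>>> {"method": "carry_out", "body": {"rows": [{"claw":0,"tx":0,"ty":0,"tz":0,"rx":0,"ry":0,"rz":0},{"claw":0,"tx":0,"ty":0,"tz":0,"rx":0,"ry":0,"rz":0},{"claw":0,"tx":0,"ty":0,"tz":0,"rx":0,"ry":0,"rz":0},{"claw":0,"tx":0,"ty":0,"tz":0,"rx":0,"ry":0,"rz":0},{"claw":0,"tx":0,"ty":0,"tz":-0.03,"rx":0,"ry":0,"rz":0},{"claw":0,"tx":0,"ty":0,"tz":-0.03,"rx":0,"ry":0,"rz":0},{"claw":0,"tx":0,"ty":0,"tz":-0.04,"rx":0,"ry":0,"rz":0},{"claw":0,"tx":0,"ty":0,"tz":-0.04,"rx":0,"ry":0,"rz":0},{"claw":0,"tx":0,"ty":0,"tz":0,"rx":0,"ry":0,"rz":0}]}}

```text
t: 10.02
tcp_pos: [0.5087, 0.0615, 0.2457]
orientation: [[0.668, 0.744, 0.007], [0.744, -0.668, 0.003], [0.007, 0.003, -1.0]]
ft_force: [0.0, -0.4, -1.3]
gripper_width: 0.0427
finger_force: 0.0
```

```bash
python3 - <<'E'
from plant import get_state, snapshot
import cv2,numpy as np,pickle
np.set_printoptions(precision=4,suppress=True)
s=get_state();print(s['q'],s['tcp_pos'])
w=snapshot('wrist');pickle.dump((s,w),open('w2.pkl','wb'))
cv2.imwrite('pics/w2.png',w['pixels'][...,::-1])
E
```

```text
[ 0.4378  0.1983 -0.2853  0.0007 -1.0797  1.9717] [0.5087 0.0615 0.2457]
```

View pics/w2.png

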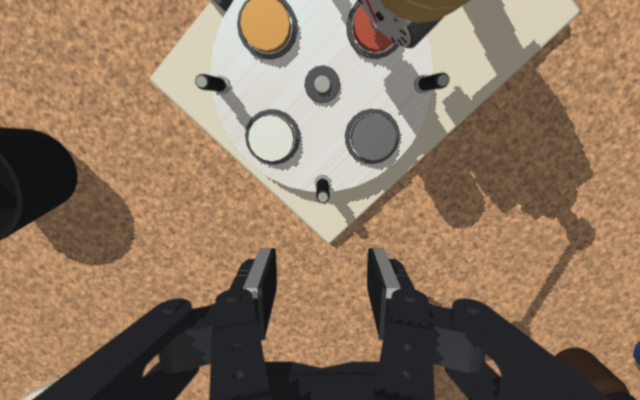

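The wrist view shows terracotta under the gauge, with white (273,138), grey (372,137), ochre (267,24) and a base corner at (331,242). I'll check the table angle, then go above the ball.

```bash
python3 - <<'E'
import pickle
from h import *
np.set_printoptions(precision=4,suppress=True)
st,w=pickle.load(open('w2.pkl','rb'));w=wcam(st,w)
a,g,o=[plane(w,p,.066) for p in((272.5,138),(372.5,137),(267,24))]
C=(g+o)/2;print('C',C)
for q in(a,g,o):
    v=q-C;print(np.hypot(*v[:2]),np.degrees(np.arctan2(v[1],v[0])))
k=plane(w,(331,242),.022);l=plane(w,(151,77),.022);v=l-k
print('corner',k,l,np.linalg.norm(v),np.degrees(np.arctan2(v[1],v[0]))-90)
E
```

```text
C [0.5687 0.1272 0.066 ]
0.06390207947687089 -175.86159002580433
0.06367542463221287 -87.18072714787388
0.06367542463221287 92.81927285212623
corner [ 0.4655 -0.0029  0.022 ] [0.4507 0.2438 0.022 ] 0.24710986908014398 3.4239394637179856
```

>>> {"method": "carry_out", "body": {"rows": [{"claw":-0.6,"tx":0,"ty":0,"tz":-0.04,"rx":0,"ry":0,"rz":0},{"claw":-0.6,"tx":0,"ty":0,"tz":-0.04,"rx":0,"ry":0,"rz":0},{"claw":-0.6,"tx":0,"ty":0,"tz":-0.04,"rx":0,"ry":0,"rz":0},{"claw":-0.6,"tx":0,"ty":0,"tz":-0.04,"rx":0,"ry":0,"rz":0},{"claw":-0.6,"tx":0,"ty":0,"tz":0,"rx":0,"ry":0,"rz":9},{"claw":-0.6,"tx":0,"ty":0,"tz":0,"rx":0,"ry":0,"rz":9},{"claw":-0.6,"tx":0,"ty":0,"tz":0,"rx":0,"ry":0,"rz":9},{"claw":-0.6,"tx":0,"ty":0,"tz":0,"rx":0,"ry":0,"rz":9},{"claw":-0.6,"tx":0,"ty":0,"tz":0,"rx":0,"ry":0,"rz":9},{"claw":-0.6,"tx":0.021,"ty":0.018,"tz":0,"rx":0,"ry":0,"rz":0},{"claw":-0.6,"tx":0.021,"ty":0.018,"tz":0,"rx":0,"ry":0,"rz":0},{"claw":-0.6,"tx":0.021,"ty":0.018,"tz":0,"rx":0,"ry":0,"rz":0},{"claw":-0.6,"tx":0.021,"ty":0.018,"tz":0,"rx":0,"ry":0,"rz":0},{"claw":-0.6,"tx":0,"ty":0,"tz":0,"rx":0,"ry":0,"rz":0}]}}

```text
t: 11.82
tcp_pos: [0.5956, -0.0071, 0.399]
orientation: [[0.999, 0.051, -0.006], [0.051, -0.999, -0.001], [-0.006, 0.0, -1.0]]
ft_force: [-0.3, 0.5, -0.7]
gripper_width: 0.0684
finger_force: 0.0
```

```bash
python3 - <<'E'
from plant import get_state, snapshot
import pickle
from h import *
np.set_printoptions(precision=4,suppress=True)
s=get_state();print(s['q'],s['tcp_pos'],s['orientation'],s['gripper_width'])
w=snapshot('wrist');pickle.dump((s,w),open('w3.pkl','wb'))
cv2.imwrite('pics/w3.png',w['pixels'][...,::-1])
T=snapshot('top')
for lo,hi in(((0,150,90),(8,255,255)),((172,150,90),(180,255,255))):
  print([b for b in blobs(w['pixels'],lo,hi,(0,0,640,400),30)],[b for b in blobs(T['pixels'],lo,hi,(230,90,340,235),10)])
E
```

```text
[ 0.2593  0.2775  0.2014 -0.0008 -1.5002  1.3629] [ 0.5956 -0.0071  0.399 ] [[ 0.9987  0.0513 -0.0055]
 [ 0.0513 -0.9987 -0.0006]
 [-0.0056  0.0003 -1.    ]] 0.06838551153685682
[(array([61.1, 91.4]), np.int32(112), array([56, 86, 12, 12], dtype=int32)), (array([224.4, 116. ]), np.int32(196), array([208, 108,  26,  25], dtype=int32)), (array([319.8, 210.2]), np.int32(1447), array([299, 189,  43,  43], dtype=int32))] [(array([321.4, 154.5]), np.int32(115), array([316, 149,  12,  12], dtype=int32)), (array([278.8, 167.3]), np.int32(53), array([273, 165,  12,   6], dtype=int32))]
[] []
```

View pics/w3.png

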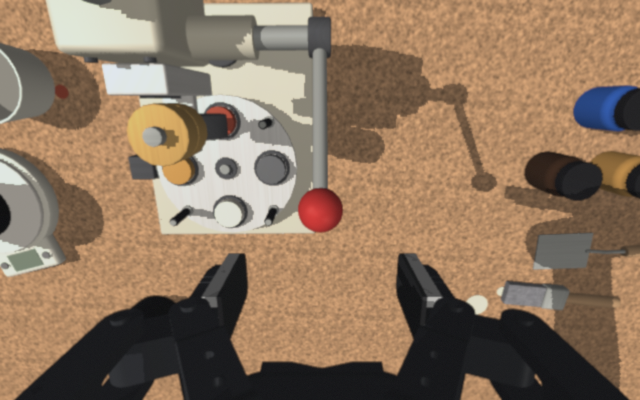

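The wrist view shows the ball at (320,210), centred between the fingers at (235,…) and (410,…). The tool is aligned with the stand.

```bash
python3 - <<'E'
import pickle
from h import *
st,w=pickle.load(open('w3.pkl','rb'));w=wcam(st,w);T=pickle.load(open('top.pkl','rb'))
print(plane(w,(319.8,210.2),.296),tri(w,(319.8,210.2),T,(321.4,154.5)))
E
```

```text
[ 0.5943288  -0.00609929  0.296     ] (array([ 0.59511463, -0.00605818,  0.29830684]), np.float64(2.6919072874120005e-05))
```

>>> {"method": "carry_out", "body": {"rows": [{"claw":-0.6,"tx":0,"ty":0,"tz":0.03,"rx":0,"ry":0,"rz":0},{"claw":-0.6,"tx":0,"ty":0,"tz":0.02,"rx":0,"ry":0,"rz":0},{"claw":-0.6,"tx":0,"ty":0,"tz":0.02,"rx":0,"ry":0,"rz":0},{"claw":-0.6,"tx":0,"ty":0,"tz":0.01,"rx":0,"ry":0,"rz":0},{"claw":-0.6,"tx":0,"ty":0,"tz":0,"rx":0,"ry":0,"rz":0}]}}

```text
t: 12.55
tcp_pos: [0.5944, -0.0061, 0.322]
orientation: [[0.999, 0.054, -0.001], [0.054, -0.999, -0.0], [-0.001, 0.0, -1.0]]
ft_force: [-0.1, -0.3, -0.6]
gripper_width: 0.0683
finger_force: 0.0
```

>>> {"method": "carry_out", "body": {"rows": [{"claw":-0.6,"tx":0,"ty":0,"tz":0.02,"rx":0,"ry":0,"rz":0},{"claw":1,"tx":0,"ty":0,"tz":0,"rx":0,"ry":0,"rz":0},{"claw":1,"tx":0,"ty":0,"tz":0,"rx":0,"ry":0,"rz":0},{"claw":1,"tx":0,"ty":0,"tz":0,"rx":0,"ry":0,"rz":0},{"claw":1,"tx":0,"ty":0,"tz":0,"rx":0,"ry":0,"rz":0},{"claw":1,"tx":0,"ty":0,"tz":0,"rx":0,"ry":0,"rz":0}], "newtons": 40}}

```text
t: 13.3
tcp_pos: [0.595, -0.0063, 0.3032]
orientation: [[0.999, 0.054, 0.001], [0.054, -0.999, 0.0], [0.001, -0.0, -1.0]]
ft_force: [-1.5, 1.6, 2.5]
gripper_width: 0.03
finger_force: 39.4
```

>>> {"method": "carry_out", "body": {"rows": [{"claw":1,"tx":-0.0028,"ty":0,"tz":0.0054,"rx":0,"ry":0,"rz":0},{"claw":1,"tx":-0.0028,"ty":0,"tz":0.0054,"rx":0,"ry":0,"rz":0},{"claw":1,"tx":-0.0023,"ty":0,"tz":0.0056,"rx":0,"ry":0,"rz":0},{"claw":1,"tx":-0.0023,"ty":0,"tz":0.0056,"rx":0,"ry":0,"rz":0},{"claw":1,"tx":-0.0018,"ty":0,"tz":0.0058,"rx":0,"ry":0,"rz":0},{"claw":1,"tx":-0.0018,"ty":0,"tz":0.0058,"rx":0,"ry":0,"rz":0},{"claw":1,"tx":-0.0013,"ty":0,"tz":0.006,"rx":0,"ry":0,"rz":0},{"claw":1,"tx":-0.0013,"ty":0,"tz":0.006,"rx":0,"ry":0,"rz":0},{"claw":1,"tx":-0.0008,"ty":0,"tz":0.006,"rx":0,"ry":0,"rz":0},{"claw":1,"tx":-0.0008,"ty":0,"tz":0.006,"rx":0,"ry":0,"rz":0},{"claw":1,"tx":-0.0003,"ty":0,"tz":0.0061,"rx":0,"ry":0,"rz":0},{"claw":1,"tx":0,"ty":0,"tz":0,"rx":0,"ry":0,"rz":0}]}}

```text
t: 14.8
tcp_pos: [0.5769, -0.0073, 0.2391]
orientation: [[0.999, 0.054, 0.001], [0.054, -0.999, -0.0], [0.001, 0.0, -1.0]]
ft_force: [-1.1, 2.2, 5.4]
gripper_width: 0.0298
finger_force: 41.8
```

>>> {"method": "carry_out", "body": {"rows": [{"claw":1,"tx":0,"ty":0,"tz":0.005,"rx":0,"ry":0,"rz":0},{"claw":1,"tx":0.0001,"ty":0,"tz":0.004,"rx":0,"ry":0,"rz":0},{"claw":1,"tx":0.0002,"ty":0,"tz":0.004,"rx":0,"ry":0,"rz":0},{"claw":1,"tx":0.0004,"ty":0,"tz":0.004,"rx":0,"ry":0,"rz":0},{"claw":1,"tx":0.0004,"ty":0,"tz":0.004,"rx":0,"ry":0,"rz":0},{"claw":1,"tx":0.0005,"ty":0,"tz":0.004,"rx":0,"ry":0,"rz":0},{"claw":1,"tx":0.0006,"ty":0,"tz":0.004,"rx":0,"ry":0,"rz":0},{"claw":1,"tx":0.0008,"ty":0,"tz":0.004,"rx":0,"ry":0,"rz":0},{"claw":1,"tx":0.0008,"ty":0,"tz":0.004,"rx":0,"ry":0,"rz":0},{"claw":1,"tx":0.0008,"ty":0,"tz":0.003,"rx":0,"ry":0,"rz":0},{"claw":1,"tx":0,"ty":0,"tz":0,"rx":0,"ry":0,"rz":0}]}}

```text
t: 16.18
tcp_pos: [0.5815, -0.0071, 0.1998]
orientation: [[0.999, 0.054, 0.001], [0.054, -0.999, -0.0], [0.001, 0.0, -1.0]]
ft_force: [-3.4, 2.2, 8.5]
gripper_width: 0.0297
finger_force: 44.0
```

>>> {"method": "carry_out", "body": {"rows": [{"claw":1,"tx":0.0003,"ty":0,"tz":0.0015,"rx":0,"ry":0,"rz":0},{"claw":1,"tx":0.0003,"ty":0,"tz":0.0015,"rx":0,"ry":0,"rz":0},{"claw":1,"tx":0,"ty":0,"tz":0,"rx":0,"ry":0,"rz":0}]}}

```text
t: 16.55
tcp_pos: [0.5823, -0.007, 0.197]
orientation: [[0.999, 0.054, 0.002], [0.054, -0.999, 0.0], [0.002, 0.0, -1.0]]
ft_force: [-3.1, 1.3, 8.9]
gripper_width: 0.0303
finger_force: 44.2
```

>>> {"method": "carry_out", "body": {"rows": [{"claw":1,"tx":0.0003,"ty":0,"tz":0.0015,"rx":0,"ry":0,"rz":0},{"claw":1,"tx":0,"ty":0,"tz":0,"rx":0,"ry":0,"rz":0},{"claw":1,"tx":0,"ty":0,"tz":0,"rx":0,"ry":0,"rz":0}]}}

```text
t: 16.92
tcp_pos: [0.5827, -0.0071, 0.1957]
orientation: [[0.999, 0.054, 0.002], [0.054, -0.999, -0.0], [0.002, 0.0, -1.0]]
ft_force: [-2.7, 2.5, 8.2]
gripper_width: 0.0297
finger_force: 44.3
```

>>> {"method": "carry_out", "body": {"rows": [{"claw":1,"tx":0.0003,"ty":0,"tz":0.0015,"rx":0,"ry":0,"rz":0},{"claw":1,"tx":0,"ty":0,"tz":0,"rx":0,"ry":0,"rz":0},{"claw":1,"tx":0,"ty":0,"tz":0,"rx":0,"ry":0,"rz":0}]}}

```text
t: 17.3
tcp_pos: [0.5832, -0.007, 0.1943]
orientation: [[0.999, 0.054, 0.003], [0.054, -0.999, 0.0], [0.003, 0.0, -1.0]]
ft_force: [-2.7, 2.1, 8.3]
gripper_width: 0.0299
finger_force: 44.4
```

>>> {"method": "carry_out", "body": {"rows": [{"claw":1,"tx":0.0003,"ty":0,"tz":0.0015,"rx":0,"ry":0,"rz":0},{"claw":1,"tx":0,"ty":0,"tz":0,"rx":0,"ry":0,"rz":0},{"claw":1,"tx":0,"ty":0,"tz":0,"rx":0,"ry":0,"rz":0}]}}

```text
t: 17.68
tcp_pos: [0.5836, -0.007, 0.1928]
orientation: [[0.999, 0.054, 0.003], [0.054, -0.999, -0.0], [0.003, 0.0, -1.0]]
ft_force: [-3.2, 2.7, 8.6]
gripper_width: 0.03
finger_force: 44.5
```

>>> {"method": "carry_out", "body": {"rows": [{"claw":1,"tx":0.0003,"ty":0,"tz":0.0015,"rx":0,"ry":0,"rz":0},{"claw":1,"tx":0,"ty":0,"tz":0,"rx":0,"ry":0,"rz":0},{"claw":1,"tx":0,"ty":0,"tz":0,"rx":0,"ry":0,"rz":0}]}}

```text
t: 18.05
tcp_pos: [0.584, -0.007, 0.1914]
orientation: [[0.999, 0.054, 0.003], [0.054, -0.999, -0.0], [0.003, 0.0, -1.0]]
ft_force: [-3.0, 2.3, 9.1]
gripper_width: 0.0301
finger_force: 44.5
```

>>> {"method": "carry_out", "body": {"rows": [{"claw":1,"tx":0.0003,"ty":0,"tz":0.0015,"rx":0,"ry":0,"rz":0},{"claw":1,"tx":0,"ty":0,"tz":0,"rx":0,"ry":0,"rz":0},{"claw":1,"tx":0,"ty":0,"tz":0,"rx":0,"ry":0,"rz":0}]}}

```text
t: 18.42
tcp_pos: [0.5843, -0.0069, 0.1909]
orientation: [[0.998, 0.055, 0.004], [0.055, -0.999, -0.0], [0.004, 0.0, -1.0]]
ft_force: [-4.5, 2.5, 12.8]
gripper_width: 0.0304
finger_force: 45.0
```

```bash
python3 - <<'E'
from plant import get_state, snapshot
import pickle
from h import *
s=get_state();print(s['tcp_pos'],s['ft_force'])
w=snapshot('wrist');pickle.dump((s,w),open('w4.pkl','wb'));S=snapshot('scene')
for lo,hi in(((0,150,60),(8,255,255)),): print(blobs(w['pixels'],lo,hi,(0,0,640,400),30))
o=np.zeros((600,640,3),np.uint8);o[:400]=w['pixels'];o[400:,:400]=cv2.resize(S['pixels'][195:295,250:450],None,fx=2,fy=2)
cv2.imwrite('pics/w4.png',o[...,::-1])
E
```

```text
[ 0.5842527  -0.00692767  0.1908551 ] [-4.48973788  2.52601574 12.82435448]
[(array([149.3, 125.1]), np.int32(1066), array([127,  99,  41,  54], dtype=int32)), (array([321.5, 300.3]), np.int32(4116), array([285, 261,  75,  75], dtype=int32))]
```

View pics/w4.png

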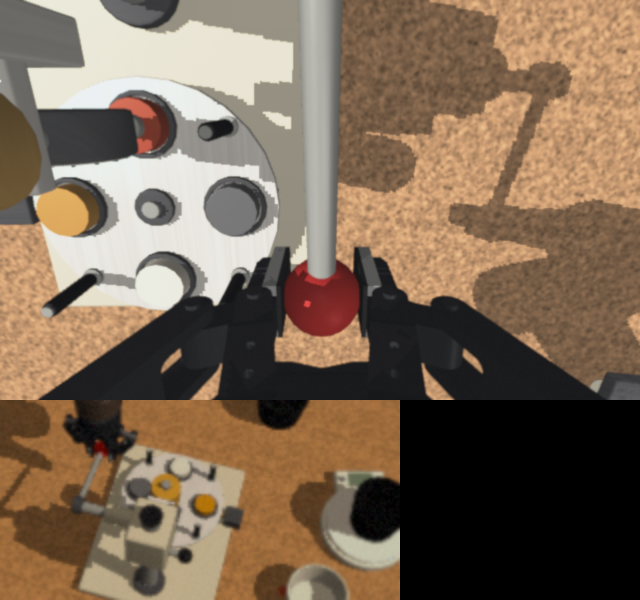

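The view shows the ball at (321,300) held between the pads, with the gauge foot on the terracotta disc near (150,125). The vertical force has jumped and the tool moved less than commanded, so the lever is at its stop. I'll make one small confirming push and let it settle.

>>> {"method": "carry_out", "body": {"rows": [{"claw":1,"tx":0,"ty":0,"tz":0.001,"rx":0,"ry":0,"rz":0},{"claw":1,"tx":0,"ty":0,"tz":0,"rx":0,"ry":0,"rz":0},{"claw":1,"tx":0,"ty":0,"tz":0,"rx":0,"ry":0,"rz":0},{"claw":1,"tx":0,"ty":0,"tz":0,"rx":0,"ry":0,"rz":0},{"claw":1,"tx":0,"ty":0,"tz":0,"rx":0,"ry":0,"rz":0},{"claw":1,"tx":0,"ty":0,"tz":0,"rx":0,"ry":0,"rz":0},{"claw":1,"tx":0,"ty":0,"tz":0,"rx":0,"ry":0,"rz":0},{"claw":1,"tx":0,"ty":0,"tz":0,"rx":0,"ry":0,"rz":0}]}}

```text
t: 19.52
tcp_pos: [0.5843, -0.0069, 0.1907]
orientation: [[0.998, 0.055, 0.004], [0.055, -0.998, -0.0], [0.004, 0.0, -1.0]]
ft_force: [-4.4, 2.8, 16.7]
gripper_width: 0.0297
finger_force: 45.2
```

The tool moved only 0.2 mm and the force rose 4 N, so it is hard against the stop.

```bash
python3 -c "
from plant import sign_off
print(sign_off())"
```

```text
the job is handed in; nothing more can be done
None
```

I handed the job in with the terracotta disc turned in under the gauge, the gauge standing on it, and the arm holding the lever against its stop with about 17 N upward force at the wrist; no verdict came back.

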